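Brake and wind the clockwork turntable

TASK

Get the clockwork turntable ready for painting the vase: first push the red brake lever fully on, so that its shoe sits against the disc, then wind the brass key clockwise, a part turn at a time, until its pointer stands in the green band, and never let it into the red. Leave the brake on and the key where it is, and do not disturb the wet vase or the other things on the table.

Things in the scene. Friction and masses are not known exactly. Their poses are not given: they have to be found in the camera images.
- turntable: clockwork turntable fixed to the table: blue housing 180 deep (x), 340 wide (y), 50 tall; origin under its centre, front facing its own -x. On top: at (0, +90) a white dial 124 across with the winding key at its centre; at (0, -85) an aluminium disc 150 across, its top 72 above the table, carrying the vase; at (-70, 0) the vertical pivot of the brake lever
- key (a joint): brass key, rad, grows clockwise seen from above (vertical axis). 0 = run down, pointer toward the housing's front (-x); dial bands: grey to 3.9, green 4.0 to 4.4, red 4.6 to the stop at 5.0. Starts at 0 to 0.9. A mainspring pulls back more the further it is wound (0.15 to 0.25 N m to turn), but a click holds the key where it is let go
- key_grip (a point): centre of the key's flat upright wing, on the key's axis, 89 above the table. The wing is 60 long (along this frame's x), 9 thick (y) and 34 tall, from 72 to 106 above the table; below it a 12 thick round stem stands on the dial, which is 53 above the table. x points to the pointer
- key_pointer (a point): tip of the thin black pointer that turns with the key just above the dial, 52 from the key's axis, 57 above the table
- brake (a joint): angle of the brake lever in rad: 0 = fully off, 0.8 = fully on (at its stop, the rubber shoe against the disc's rim). Turns clockwise seen from above, the red knob moving from the disc end toward the key end (the housing's +y). Stays where it is left; about 2 N at the knob moves it. Starts between 0 and 0.25
- brake_knob (a point): centre of the top face of the red upright brake knob, 18 diameter and 45 tall, from 56 to 101 above the table, 62 from the lever's pivot and just in front of the housing; the pivot lies along this frame's +x
- vase: blue painted vase, still wet, 60 across and 80 tall, standing loose in the middle of the disc; origin under its base centre
- white_tube: white paint tube with black cap lying on the table in front of the disc end of the turntable, 110 x 34 x 26; origin under its middle
- orange_tube: orange paint tube with black cap lying on the table to the left, 110 x 34 x 26; origin under its middle
- amber_jar: small amber glass jar, 48 diameter, 60 tall, standing behind the key end of the turntable; origin under its base centre
- pink_bottle: pink paint bottle, 50 diameter, 130 tall, standing to the right; origin under its base centre
- medium_bottle: white bottle, 64 diameter, 150 tall, standing to the right; origin under its base centre
- brush: paint brush 180 long lying on the table to the left
There are look-alikes about, which are no part of the job. There is more than one size of the vase; the job needs the middle-sized.

How it is judged:
By the outcome, as a careful person would: the job done as asked, in the order asked, and still so for the second after the job is handed in, with the robot touching nothing.
It also fails if it takes over 64 s, if anything falls off the work surface, if the arm or the gripper's body presses on something with over 40 N, if the wrist force passes 120 N, or if a joint passes its speed limit or range.

ROBOT

A 7-joint arm with a two-finger parallel gripper is mounted at the origin on the work surface. World frame = base frame: x ahead of the robot, y to its left, z up, the work surface at z = 0. Lengths are in m, angles in rad, forces in N, time in s.
With the tool pointing down it reaches from about 0.425 to 0.925 m from the base axis. Payload 6.8 kg.
Tool frame: the origin (TCP) lies at the very end of the fingers, on their centre line; the grasp point (between the pads) lies 19 mm behind it (grip_point_offset is the distance from the TCP to the grasp point, in m); z points along the fingers, y is the line along which they close (so a half turn about z gives the same grasp; the last joint's range is limited). The gripper opens to 85 mm and grips with 20 to 120 N. Pads are 22 mm wide; open, the fingers measure 114 mm over their backs; the gripper's body (76 mm by 85 mm) begins 54 mm behind the grasp point. The pads swing forward as they close: fully open they stand 13 mm farther back than shut.
Start: joints at [1.128, 0.477, 0.022, 1.555, -0.011, 1.109, -0.083], TCP at [0.222, -0.638, 0.231] pointing down, gripper open.
Joint ranges: [-2.96, 2.96], [-0.34, 2.1], [-1.41, 1.46], [0.24, 2.44], [-1.37, 4.51], [0.17, 1.92], [-2.96, 2.96]. Speed limits (rad/s): [2.39, 2.39, 3.14, 3.14, 3.14, 3.14, 3.14].

INTERFACE

Orientations are given as a unit quaternion [w, x, y, z].
In Python, from station import * gives the robot as it stands.
- The arm moves only by the tool carry_out, never from a script. Its argument "rows" is text: rows parted by semicolons, each of 4 numbers parted by spaces: the shift along the world's x, y, z in mm, then the turn about the world's z in degrees. In form: dx dy dz yaw; .... A call has 1 to 10 rows; each row shifts and turns the commanded pose from where the row before left it; what a row does not reach is not made up. A row lasts 1/8 s, in which the tool goes at most 62.5 mm and 10.7 degrees, less where a joint would pass 70% of its speed; a pose out of reach is approached as far as the arm can. A call is refused whole if a number of a shift passes 62.5 or a number of a turn 10.7, either way. A call with a gripper value outside its range is refused whole. "claw" is the finger opening in mm, from 0 to 85.4, set as the call begins (left out, the last holds). The fingers move at their own pace and stop on an object; "force" is the grip in N (left out, the last holds). Time passes only in rows, so rows that do not move let the fingers close. It gives the time, the measured TCP pose, the force, the opening and the grip force at its end, in the units of the state.
- get_obs(): the state, without advancing time (a new reading comes with each control period).
- read_camera(name): name is "scene" or "side" or "wrist"; returns a dict with "img" (400x640x3 uint8, blue, green, red), "fov_y" (degrees; the focal length in pixels is half the picture's height over the tangent of half this angle, whatever the lens; pixels are square), "cx", "cy" (the principal point, pixels), "world_to_cam" (4x4, takes a point from world to camera coordinates). Camera axes: x right, y up, looking along -z (the intrinsics and any distortion apply to the point x, -y, -z); pixel columns grow to the right and rows downward; lengths in m; the calibration is good to about 2 mm. A picture is of the moment at which its call begins. There is no depth.
- hand_in(): hands the job in; it is judged then, once.
Trained networks look in the newest picture that a camera, given by its name, has taken for a name from the list of things; names that differ only in an ending like _2 or _b are one class to them, and where a whole thing is asked for, a point or a joint stands for the part that bears it (a point fixed in the world has none). Each returns a list of dicts, best first, with "confidence" (0 to 1); they miss things now and then, are a little off and sometimes report something else, mostly with a low value. They report only what shows in the picture. A call takes as long as a camera call. They do not tell look-alikes from the thing itself.
- recognise(camera, thing): "centre" ([column, row] in pixels, amid what is visible of it).
- outline_of(camera, thing): "pixels" (400x640 bool, what is visible of it) and "centre" ([column, row] in pixels, amid what is visible of it).
- place_of(camera, thing): "centre" ([column, row] in pixels: a listed point, or the origin of a listed thing).
The state is a dict: "t": time; "q": joint angles; "joint_vel": joint speeds; "joint_torque": joint torques, N m; "eef_pos": TCP position; "tool_rot": TCP orientation; "contact_force": force on the tool from outside, world axes, zero at the start; "torque": the same for the moment, N m; "gripper_width": opening from 0.0 (shut) to 1.0 (fully open); "grasp_force": force on a finger pad.
Only numpy, scipy, OpenCV 4.12 (cv2) and the standard library are available. Lean on these libraries where they do the work, as an engineer would, in place of code of your own. Each camera call takes 0.05 s, during which the arm holds its last target. There are 200 camera calls.

## Working session

There is one attempt and no reset: what is moved stays moved. The work goes in short steps, Python scripts to look and compute and a tool call to move; the robot and the scene stay as the last step left them, time stands still between calls to the robot, and variables do not carry over. Pictures are saved under pics/ and viewed, at most 10 in all, crops included, and the job is handed in when it is done.

Besides the shell and the picture viewer there is one more tool, called after ">>>" by a JSON object that holds its "method" and its "body". carry_out: Moves the arm, as the interface text tells. Its arguments: {"type":"object","properties":{"rows":{"type":"string"},"claw":{"type":"number"},"force":{"type":"number"}},"required":["rows"]}

```bash
ls; mkdir -p pics; cat > h.py <<'E'
from station import *
import numpy as np, cv2
def ray(c,px):
    f=c["img"].shape[0]/2/np.tan(np.radians(c["fov_y"]/2))
    d=np.array([(px[0]-c["cx"])/f,-(px[1]-c["cy"])/f,-1.0])
    T=np.linalg.inv(c["world_to_cam"]); return T[:3,3],T[:3,:3]@d
def at_z(c,px,z):
    o,d=ray(c,px); return o+d*(z-o[2])/d[2]
def proj(c,p):
    f=c["img"].shape[0]/2/np.tan(np.radians(c["fov_y"]/2))
    q=c["world_to_cam"]@np.r_[p,1]; return np.array([c["cx"]+f*q[0]/-q[2],c["cy"]-f*q[1]/-q[2]])
E
python3 - <<'E'
from h import *
cs={n:read_camera(n) for n in("scene","side","wrist")}
for n,c in cs.items():
    cv2.imwrite(f"pics/{n}0.png",c["img"]); print(n,[k for k in c if k!="img"],c["fov_y"],c["cx"],c["cy"],np.linalg.inv(c["world_to_cam"])[:3,3].round(3))
Z=dict(key_grip=.089,key_pointer=.057,brake_knob=.101,turntable=0,vase=.072)
for t,z in Z.items():
    for n in("scene","side","wrist"):
        for r in place_of(n,t)[:3]:
            print(t,n,np.round(r["centre"],1),round(r["confidence"],2),at_z(cs[n],r["centre"],z)[:2].round(4))
print(get_obs())
E
```

```text
pics
scene ['fov_y', 'cx', 'cy', 'world_to_cam'] 45.16976072157816 321.26137251095236 207.42804666358975 [1.317 0.765 1.315]
side ['fov_y', 'cx', 'cy', 'world_to_cam'] 47.87185216026227 322.7574986953969 199.20516543664436 [0.091 0.785 0.828]
wrist ['fov_y', 'cx', 'cy', 'world_to_cam'] 69.3278345124639 317.0040774249873 199.16894944600287 [ 0.298 -0.611  0.374]
key_grip scene [315.3 215.1] 0.44 [0.6064 0.0329]
key_grip side [303.3 197.7] 0.54 [0.5942 0.0544]
key_pointer scene [457.5 252. ] 0.31 [0.3728 0.4439]
key_pointer side [222.9 369.8] 0.64 [0.4647 0.5108]
key_pointer side [302.2 217.1] 0.52 [0.5754 0.0881]
brake_knob scene [330.8 178.2] 0.72 [ 0.4564 -0.0418]
brake_knob side [363.1 191.3] 0.88 [ 0.4716 -0.0389]
brake_knob side [405.9 150.6] 0.25 [ 0.4561 -0.2726]
turntable scene [301.9 219.8] 0.62 [ 0.6034 -0.0382]
turntable side [326.7 200.8] 0.75 [ 0.5913 -0.0585]
vase scene [270.9 157.2] 0.97 [ 0.5167 -0.2953]
vase scene [258.1 250.2] 0.48 [ 0.8263 -0.0018]
vase side [403.7 164.6] 0.77 [ 0.4463 -0.2444]
vase side [269.  179.3] 0.64 [0.7289 0.0234]
{'t': 0.9, 'q': array([ 1.12784289,  0.47696372,  0.02240382,  1.55540906, -0.01148953,
        1.10928979, -0.08307111]), 'joint_vel': array([-0.00045627, -0.00078062, -0.0008663 ,  0.00200305,  0.00023169,
        0.00203452, -0.00025197]), 'joint_torque': array([ 5.53521636e-05, -5.96300662e+01,  1.60611659e+00, -2.81546777e+01,
        1.23769365e-02,  1.62655197e-03,  4.41814120e-05]), 'eef_pos': array([ 0.2218327 , -0.63752541,  0.2313285 ]), 'tool_rot': array([2.80561302e-05, 9.86016110e-01, 1.66650023e-01, 8.84271768e-06]), 'contact_force': array([-0.09471101,  0.25074003, -0.38628159]), 'torque': array([ 0.02530208, -0.02344836,  0.03705601]), 'grasp_force': 0.0, 'gripper_width': 1.0016238293805666}
```

View pics/scene0.png

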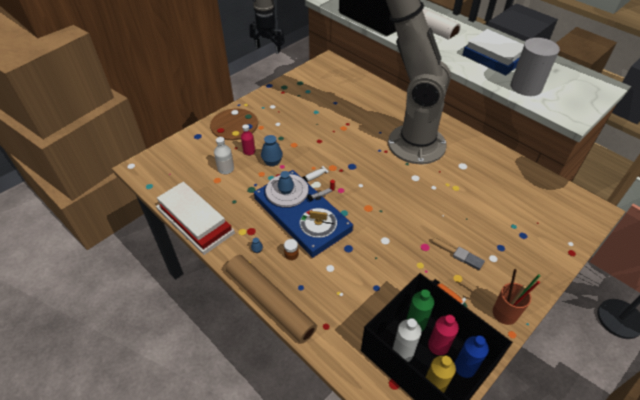

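View pics/side0.png

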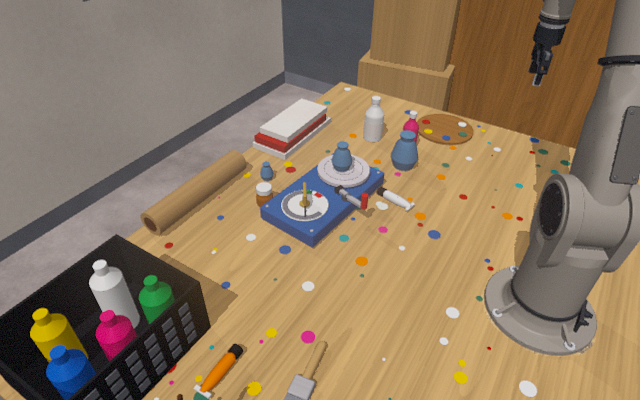

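```bash
python3 - <<'E'
from h import *
a=cv2.imread("pics/scene0.png")[160:260,240:370]; b=cv2.imread("pics/side0.png")[135:250,250:420]
a=cv2.resize(a,None,fx=4.6,fy=4.6,interpolation=cv2.INTER_CUBIC)[:, :]
b=cv2.resize(b,None,fx=4.6,fy=4.6,interpolation=cv2.INTER_CUBIC)
cv2.imwrite("pics/a.png",a);cv2.imwrite("pics/b.png",b)
E
```

>>> {"method": "carry_out", "body": {"rows": "0 0 40 0;10 40 40 0;20 58 20 0;20 58 0 0;20 58 0 0;20 58 0 0;20 58 0 0;20 58 0 0;20 58 0 0;20 58 0 0"}}

```text
t: 2.15
eef_pos: [0.3915, -0.1335, 0.3311]
tool_rot: [0.0, 0.986, 0.166, 0.001]
contact_force: [1.0, 0.4, 1.3]
gripper_width: 1.0
grasp_force: 0.0
```

View pics/b.png

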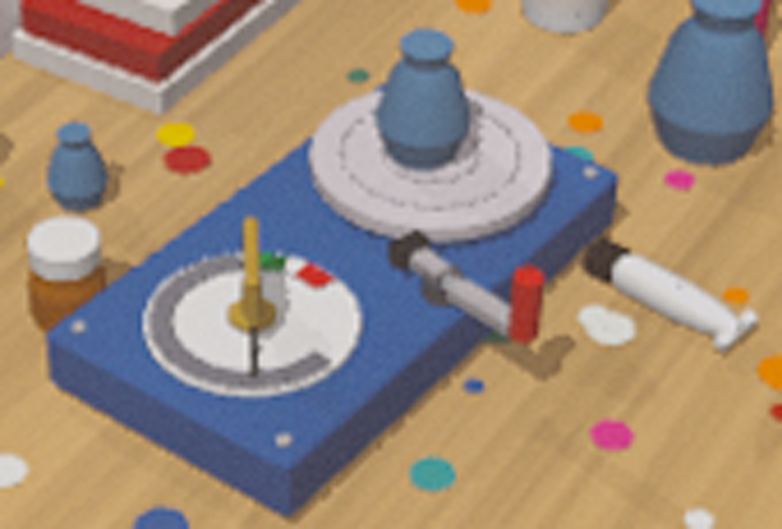

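>>> {"method": "carry_out", "body": {"rows": "25 40 20 0;30 40 20 0;28 30 0 0;0 0 0 0;0 0 0 0"}}

```text
t: 2.78
eef_pos: [0.4737, -0.0261, 0.3704]
tool_rot: [0.0, 0.986, 0.166, -0.0]
contact_force: [-0.2, -0.7, 0.9]
gripper_width: 0.993
grasp_force: 0.0
```

```bash
python3 - <<'E'
from h import *
o=get_obs();print(o["t"],o["eef_pos"],o["tool_rot"],o["q"].round(3))
c=read_camera("wrist"); cv2.imwrite("pics/w1.png",c["img"]);np.save("pics/w1.npy",{k:v for k,v in c.items()},allow_pickle=True)
print(np.linalg.inv(c["world_to_cam"]).round(3))
Z=dict(key_grip=.089,key_pointer=.057,brake_knob=.101,turntable=0,vase=.072)
for t,z in Z.items():
    for r in place_of("wrist",t)[:3]:
        print(t,np.round(r["centre"],1),round(r["confidence"],2),at_z(c,r["centre"],z)[:2].round(4))
E
```

```text
2.775 [ 0.47366671 -0.02611528  0.3703839 ] [ 1.54245896e-04  9.86069547e-01  1.66332806e-01 -4.72308351e-04] [ 0.435  0.065 -0.532  1.792  0.035  1.295 -1.343]
[[ 0.329  0.897  0.296  0.55 ]
 [-0.944  0.312  0.103  0.   ]
 [ 0.    -0.313  0.95   0.514]
 [ 0.     0.     0.     1.   ]]
key_grip [301.1  53. ] 0.81 [0.6033 0.0412]
key_pointer [269.9  68.4] 0.56 [0.5734 0.0806]
brake_knob [313.8 166.7] 0.7 [ 0.4666 -0.0239]
brake_knob [411.7 108.3] 0.43 [ 0.5868 -0.1234]
turntable [354.6  92.6] 0.6 [ 0.5872 -0.0532]
vase [477.  200.9] 0.81 [ 0.4944 -0.2922]
vase [414.1 107.8] 0.72 [ 0.5912 -0.1352]
vase [534.4 207.1] 0.61 [ 0.5156 -0.3854]
```

View pics/w1.png

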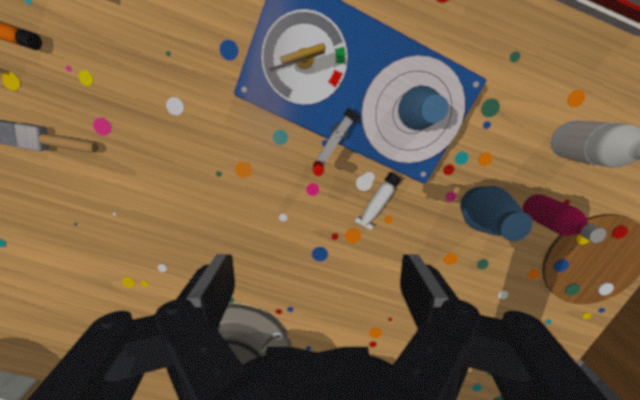

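```bash
cat > fit.py <<'E'
from h import *
from scipy.optimize import least_squares
def W(p,l):
    x,y,a=p; return np.array([x+np.cos(a)*l[0]-np.sin(a)*l[1], y+np.sin(a)*l[0]+np.cos(a)*l[1], l[2]])
def fit(obs,p0):
    f=lambda p:np.concatenate([proj(c,W(p,l))-px for c,l,px in obs])
    return least_squares(f,p0,loss="soft_l1")
E
python3 - <<'E'
from fit import *
w=np.load("pics/w1.npy",allow_pickle=True).item()
pts=[((-.09,.17,.05),(235,94)),((-.09,-.17,.05),(425,183)),((.09,-.17,.05),(486,80)),((0,.09,.053),(304.5,57)),((0,-.085,.072),(413.5,109))]
ow=[(w,l,np.array(p,float)) for l,p in pts]
r=fit(ow,[.6,-.05,0]);print("wrist",r.x.round(4),r.fun.round(1))
sd=read_camera("side");
q=lambda u,v:np.array([250+u/4.6,135+v/4.6])
os_=[(sd,(-.09,.17,.05),q(290,487)),(sd,(.09,.17,.05),q(50,340)),(sd,(-.09,-.17,.05),q(617,182)),(sd,(0,.09,.053),q(253,322)),(sd,(0,-.085,.072),q(430,155))]
r2=fit(os_,[.6,-.05,0]);print("side",r2.x.round(4),r2.fun.round(1))
r3=fit(ow+os_,[.6,-.05,0]);print("both",r3.x.round(4),r3.fun.round(1))
p=r.x
for n,l in dict(key=(0,.09,.089),piv=(-.07,0,.06),disc=(0,-.085,.072)).items(): print(n,W(p,l).round(4))
kn=at_z(w,(318,169),.08);print("knob mid",kn)
s=np.load("pics/w1.npy",allow_pickle=True).item()["img"]
hsv=cv2.cvtColor(s,cv2.COLOR_BGR2HSV); m=((hsv[...,0]<8)|(hsv[...,0]>172))&(hsv[...,1]>150)&(hsv[...,2]>60)
ys,xs=np.nonzero(m[150:185,300:335]);print("red",xs.min()+300,xs.max()+300,ys.min()+150,ys.max()+150,xs.mean()+300,ys.mean()+150)
E
```

```text
wrist [ 0.5953 -0.0511 -0.0962] [-3.4 -0.9  0.5  1.3  3.2 -2.2 -0.2  0.4 -0.2  1.7]
side [ 0.5877 -0.0441 -0.0863] [ 0.2 -1.8 -2.   0.2  1.3 -1.3 -0.   1.3 -0.   0.7]
both [ 0.594  -0.0506 -0.093 ] [-3.9  0.2  0.3  1.6  2.6 -1.9 -0.9  1.4 -0.8  2.2 -1.  -4.4 -2.5 -2.4
  0.5 -2.9 -0.8 -1.  -0.6 -1.1]
key [0.6039 0.0385 0.089 ]
piv [ 0.5256 -0.0444  0.06  ]
disc [ 0.5871 -0.1357  0.072 ]
knob mid [ 0.46109995 -0.03232233  0.08      ]
red 313 323 161 175 317.8095238095238 168.4047619047619
```

>>> {"method": "carry_out", "body": {"rows": "0 -10 -40 -8;0 -15 -50 -8;-4 -15 -50 -8.6;-5 -12 -50 0;0 0 -20 0;0 0 0 0", "claw": 0, "force": 60}}

```text
t: 3.88
eef_pos: [0.464, -0.0775, 0.1595]
tool_rot: [-0.0, 0.999, -0.047, -0.002]
contact_force: [-1.2, -0.3, 1.0]
gripper_width: 0.003
grasp_force: 0.0
```

```bash
python3 - <<'E'
from h import *
o=get_obs();print(o["t"],o["eef_pos"],o["tool_rot"].round(3),o["q"].round(3),o["gripper_width"])
c={n:read_camera(n) for n in("wrist","side","scene")}
a=c["wrist"]["img"]; cv2.imwrite("pics/w2.png",a)
for t,z in dict(brake_knob=.101,key_grip=.089,key_pointer=.057).items():
  for n in c:
    for r in place_of(n,t)[:2]:
        print(t,n,np.round(r["centre"],1),round(r["confidence"],2),at_z(c[n],r["centre"],z)[:2].round(4))
E
```

```text
3.875 [ 0.46397207 -0.077524    0.15946315] [-0.     0.999 -0.047 -0.002] [ 0.431  0.27  -0.457  2.075  0.159  0.833 -1.785] 0.003446637089640932
brake_knob wrist [252.6 222.2] 0.78 [ 0.4642 -0.0287]
brake_knob side [363.8 192.4] 0.73 [ 0.468  -0.0359]
brake_knob scene [331.7 175.9] 0.62 [ 0.4461 -0.0474]
key_grip wrist [119.2  25.4] 0.67 [0.6042 0.0382]
key_grip side [305.4 195.8] 0.64 [0.594  0.0451]
key_grip scene [317.3 212.7] 0.64 [0.5944 0.0302]
key_pointer wrist [103.  86.] 0.91 [0.5732 0.0825]
key_pointer side [303.  217.2] 0.42 [0.5735 0.0873]
key_pointer scene [331.2 223.4] 0.62 [0.5754 0.0772]
```

View pics/w2.png

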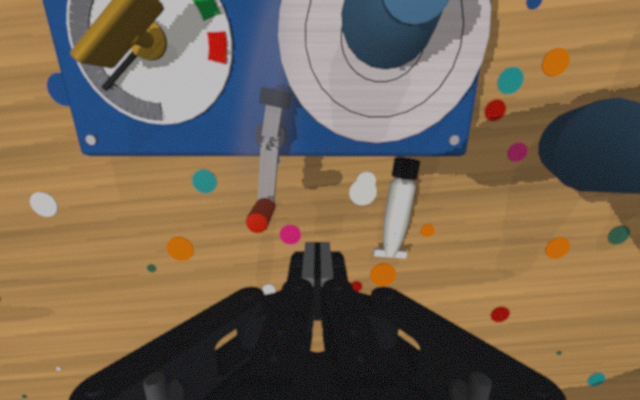

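>>> {"method": "carry_out", "body": {"rows": "0 0 -45 0;0 0 -42 0;1 10 0 0;1 12 0 0;0 0 0 0"}}

```text
t: 5.1
eef_pos: [0.4686, -0.0539, 0.0753]
tool_rot: [-0.0, 0.999, -0.046, 0.002]
contact_force: [-0.6, -0.5, -0.7]
gripper_width: -0.0
grasp_force: 0.0
```

>>> {"method": "carry_out", "body": {"rows": "1 7 0 -3;1 7 0 -3;2 7 0 -3;2 6 0 -3;2 5 0 -3;0 0 0 0"}}

```text
t: 5.85
eef_pos: [0.4763, -0.0234, 0.0749]
tool_rot: [-0.0, 0.984, -0.177, 0.001]
contact_force: [0.6, -0.5, -0.2]
gripper_width: 0.002
grasp_force: 0.0
```

```bash
python3 - <<'E'
from h import *
o=get_obs();print(o["t"],o["eef_pos"],o["contact_force"],o["q"].round(3))
c=read_camera("wrist")
cv2.imwrite("pics/w3.png",c["img"])
for r in place_of("wrist","brake_knob")[:2]: print(np.round(r["centre"],1),round(r["confidence"],2),at_z(c,r["centre"],.101)[:2].round(4))
E
```

```text
5.85 [ 0.47627405 -0.02337519  0.07492779] [ 0.62222937 -0.54243246 -0.18090049] [ 0.217  0.405 -0.357  2.132  0.235  0.639 -2.229]
[267.4 291.8] 0.55 [0.4801 0.0005]
```

>>> {"method": "carry_out", "body": {"rows": "2 3 0 0;2 3 0 0;0 0 0 0"}}

```text
t: 6.32
eef_pos: [0.4793, -0.0183, 0.0738]
tool_rot: [0.001, 0.984, -0.178, 0.0]
contact_force: [-0.0, -5.4, 3.8]
gripper_width: -0.0
grasp_force: 2.5
```

>>> {"method": "carry_out", "body": {"rows": "1 2 0 0;1 2 0 0;0 0 0 0"}}

```text
t: 6.7
eef_pos: [0.4794, -0.018, 0.0737]
tool_rot: [0.003, 0.984, -0.179, -0.002]
contact_force: [-5.2, -15.4, 11.3]
gripper_width: -0.001
grasp_force: 8.0
```

>>> {"method": "carry_out", "body": {"rows": "-4 -12 0 0;-4 -16 0 5;0 0 45 10;0 0 50 10;15 15 50 10;0 0 0 0"}}

```text
t: 7.45
eef_pos: [0.4917, -0.0243, 0.2226]
tool_rot: [0.0, 0.992, 0.129, 0.005]
contact_force: [-0.4, -0.4, 0.2]
gripper_width: 0.0
grasp_force: 0.0
```

```bash
python3 - <<'E'
from h import *
o=get_obs();print(o["t"],o["eef_pos"],o["tool_rot"].round(3),o["q"].round(3))
c=read_camera("wrist"); cv2.imwrite("pics/w4.png",c["img"])
for t,z in dict(brake_knob=.101,key_grip=.089,key_pointer=.057).items():
    for r in place_of("wrist",t)[:2]:
        print(t,np.round(r["centre"],1),round(r["confidence"],2),at_z(c,r["centre"],z)[:2].round(4))
E
```

```text
7.45 [ 0.49174413 -0.02433279  0.22262953] [0.    0.992 0.129 0.005] [ 0.421  0.229 -0.568  1.967  0.148  0.976 -1.53 ]
brake_knob [285.3 192.2] 0.79 [0.4855 0.0051]
key_grip [277.3  53.3] 0.63 [0.6025 0.0404]
key_grip [233.7  79. ] 0.52 [0.5723 0.0734]
key_pointer [233.8  79.7] 0.77 [0.5722 0.0821]
```

View pics/w4.png

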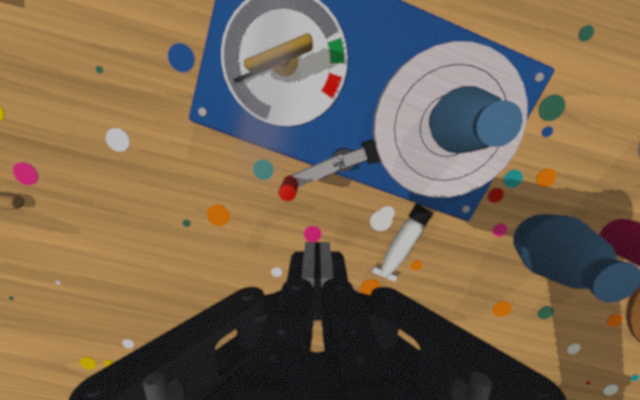

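>>> {"method": "carry_out", "body": {"rows": "11 6 0 10;11 6 0 10;11 6 0 10;11 6 0 10;11 6 0 10;11 6 0 10;11 6 0 10;11 6 0 10;11 6 0 10;11 8 0 10", "claw": 60}}

```text
t: 8.9
eef_pos: [0.5974, 0.0353, 0.2167]
tool_rot: [-0.001, 0.538, 0.843, -0.001]
contact_force: [-0.9, -0.3, 0.1]
gripper_width: 0.706
grasp_force: 0.0
```

>>> {"method": "carry_out", "body": {"rows": "0 0 0 10;0 0 0 0;0 0 0 0"}}

```text
t: 9.28
eef_pos: [0.5976, 0.0353, 0.2177]
tool_rot: [-0.001, 0.467, 0.884, -0.0]
contact_force: [0.2, 0.2, -0.0]
gripper_width: 0.701
grasp_force: 0.0
```

```bash
cat > see.py <<'E'
from fit import *
import sys
o=get_obs();w,x,y,z=o["tool_rot"];ang=np.degrees(2*np.arctan2(y,x))
print(o["t"],o["eef_pos"].round(4),"toolx",round(ang,1),"q",o["q"].round(2),o["contact_force"].round(1),round(o["torque"][2],2))
c=read_camera("wrist"); cv2.imwrite(f"pics/{sys.argv[1]}.png",c["img"])
np.save(f"pics/{sys.argv[1]}.npy",c,allow_pickle=True)
P={}
for t,h in dict(key_grip=.089,key_pointer=.057,brake_knob=.101).items():
    for r in place_of("wrist",t)[:2]:
        p=at_z(c,r["centre"],h)[:2]; P.setdefault(t,p)
        print(t,np.round(r["centre"],1),round(r["confidence"],2),p.round(4))
print("tcp px",proj(c,o["eef_pos"]).round(1), "key px pred",proj(c,[.603,.039,.106]).round(1),proj(c,[.603,.039,.053]).round(1))
if "key_pointer" in P:
    d=P["key_pointer"]-np.array([.6035,.039]);print("pointer ang",np.degrees(np.arctan2(d[1],d[0])),np.hypot(*d))
E
python3 see.py w5
```

```text
9.275 [0.5976 0.0353 0.2177] toolx 124.4 q [ 0.5   0.52 -0.9   1.71  0.44  1.13  0.07] [ 0.2  0.2 -0. ] 0.01
key_grip [321.  186.1] 0.59 [0.5986 0.0411]
key_pointer [320.3 130.8] 0.73 [0.5699 0.082 ]
key_pointer [404.3 221.5] 0.59 [0.7058 0.0531]
brake_knob [193.2 153.8] 0.72 [0.4845 0.0034]
tcp px [316.5 255.4] key px pred [323.8 195.4] [322.8 180.9]
pointer ang 127.99467115758696 0.05452875843341804
```

View pics/w5.png

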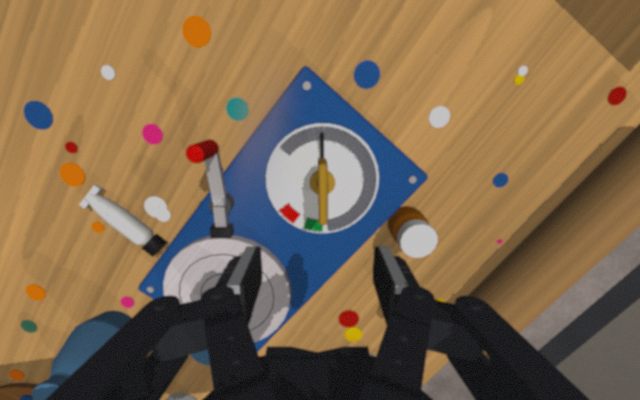

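>>> {"method": "carry_out", "body": {"rows": "5 5 -40 1;0 0 -40 0;0 0 -30 0;0 0 -15 0;0 0 0 0", "claw": 45}}

```text
t: 10.1
eef_pos: [0.6028, 0.0406, 0.0932]
tool_rot: [-0.001, 0.457, 0.889, -0.0]
contact_force: [-0.1, 0.1, -0.1]
gripper_width: 0.527
grasp_force: 0.0
```

```bash
python3 see.py w6
```

```text
10.1 [0.6028 0.0406 0.0932] toolx 125.6 q [ 0.42  0.66 -0.81  1.8   0.59  0.94 -0.03] [-0.1  0.1 -0.1] -0.01
key_grip [311.1 251.9] 0.92 [0.6004 0.0387]
key_pointer [313.3 154.5] 0.57 [0.5719 0.0804]
brake_knob [ 72.1 195.6] 0.61 [0.4833 0.001 ]
tcp px [316.5 255.4] key px pred [314.9 270. ] [315.4 228.2]
pointer ang 127.41304363124259 0.05207634026157626
```

View pics/w6.png

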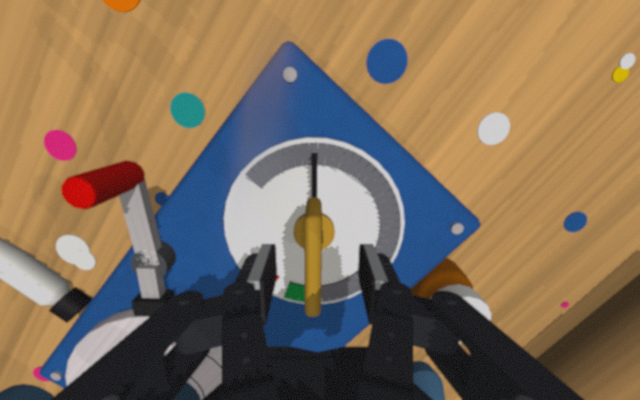

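>>> {"method": "carry_out", "body": {"rows": "1 -2 -19 0;0 0 0 0"}}

```text
t: 10.55
eef_pos: [0.603, 0.0377, 0.0729]
tool_rot: [-0.001, 0.457, 0.889, -0.001]
contact_force: [-0.6, -0.5, -0.1]
gripper_width: 0.527
grasp_force: 0.0
```

>>> {"method": "carry_out", "body": {"rows": "0 0 0 0;0 0 0 0;0 0 0 0;0 0 0 0", "claw": 0, "force": 60}}

```text
t: 11.05
eef_pos: [0.6024, 0.0374, 0.0747]
tool_rot: [-0.001, 0.458, 0.889, -0.002]
contact_force: [-5.6, -3.2, 4.3]
gripper_width: 0.094
grasp_force: 61.3
```

>>> {"method": "carry_out", "body": {"rows": "-1 -1 0 0;0 0 0 -5;0 0 0 -8;0 0 0 -9;0 0 0 -9;0 0 0 -9;0 0 0 0"}}

```text
t: 11.92
eef_pos: [0.6018, 0.0372, 0.0747]
tool_rot: [-0.0, 0.734, 0.679, -0.001]
contact_force: [-5.7, -1.8, 3.4]
gripper_width: 0.094
grasp_force: 61.0
```

```bash
python3 see.py w7
```

```text
11.925 [0.6018 0.0372 0.0747] toolx 85.5 q [ 0.3   0.63 -0.64  1.82  0.49  0.85 -0.65] [-5.7 -1.8  3.4] -0.09
key_grip [318.2 267.3] 0.78 [0.6028 0.0386]
key_pointer [316.4 157.5] 0.56 [0.6057 0.089 ]
brake_knob [ 93.9 351.6] 0.78 [0.4839 0.0052]
tcp px [316.5 255.7] key px pred [318.7 286.6] [318.4 235.8]
pointer ang 87.47948768946148 0.050059458493769346
```

>>> {"method": "carry_out", "body": {"rows": "-1 0 0 -5;0 0 0 -8;0 0 0 -9;0 0 0 -9;0 0 0 -9;0 0 0 -9;0 0 0 -9;0 0 0 -9;0 0 0 -8;0 0 0 0"}}

```text
t: 13.38
eef_pos: [0.6008, 0.0381, 0.0746]
tool_rot: [0.0, 0.996, 0.093, -0.001]
contact_force: [-4.5, -0.8, 3.0]
gripper_width: 0.092
grasp_force: 61.0
```

```bash
python3 see.py w8
```

```text
13.375 [0.6008 0.0381 0.0746] toolx 10.6 q [ 0.08  0.57 -0.33  1.84  0.25  0.78 -1.76] [-4.5 -0.8  3. ] -0.14
key_grip [314.8 268.6] 0.57 [0.6015 0.0393]
key_pointer [319.3 155.6] 0.65 [0.6533 0.0466]
brake_knob [313.5 266.7] 0.46 [0.6097 0.0413]
tcp px [316.9 256. ] key px pred [315.7 286.2] [316.1 235.4]
pointer ang 8.682307413541771 0.05040068960674549
```

>>> {"method": "carry_out", "body": {"rows": "-1 0 0 0;0 0 0 0;0 0 0 0;0 0 25 0;0 0 30 0;0 0 0 10;0 0 0 10;0 0 0 10;0 0 0 10;0 0 0 10", "claw": 45}}

```text
t: 14.82
eef_pos: [0.6015, 0.0376, 0.1298]
tool_rot: [0.0, 0.862, 0.507, 0.0]
contact_force: [0.2, -0.1, -0.2]
gripper_width: 0.525
grasp_force: 0.0
```

>>> {"method": "carry_out", "body": {"rows": "0 0 0 10;0 0 0 10;0 0 0 10;0 0 0 10;0 0 0 10;0 0 0 10;0 0 0 10;0 0 0 10;0 0 0 10;0 0 0 10"}}

```text
t: 16.08
eef_pos: [0.6015, 0.0374, 0.1297]
tool_rot: [0.0, 0.166, 0.986, 0.0]
contact_force: [-0.5, 0.0, 0.2]
gripper_width: 0.522
grasp_force: 0.0
```

>>> {"method": "carry_out", "body": {"rows": "0 0 0 10;0 0 0 10;0 0 0 8;0 0 0 0;0 0 0 0"}}

```text
t: 16.7
eef_pos: [0.6013, 0.0375, 0.1297]
tool_rot: [0.0, -0.073, 0.997, 0.0]
contact_force: [-0.3, 0.0, -1.0]
gripper_width: 0.529
grasp_force: 0.0
```

```bash
python3 see.py w9
```

```text
16.7 [0.6013 0.0375 0.1297] toolx 188.4 q [ 0.57  0.71 -1.05  1.78  0.69  1.08  0.99] [-0.3  0.  -1. ] 0.05
key_grip [315.2 224.5] 0.62 [0.6005 0.0363]
brake_knob [283.8  21.7] 0.85 [0.4844 0.0027]
tcp px [316.8 255.1] key px pred [318.7 239.3] [318.3 210.2]
```

View pics/w9.png

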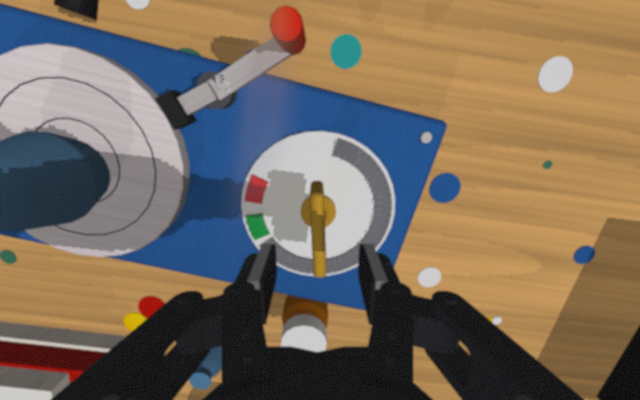

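>>> {"method": "carry_out", "body": {"rows": "0 0 -30 1;0 0 -25 0;0 0 0 0"}}

```text
t: 17.27
eef_pos: [0.5996, 0.0372, 0.0725]
tool_rot: [-0.002, -0.083, 0.997, -0.0]
contact_force: [-0.1, 0.1, 0.0]
gripper_width: 0.526
grasp_force: 0.0
```

>>> {"method": "carry_out", "body": {"rows": "0 0 0 0;0 0 0 0;0 0 0 0;0 0 0 0", "claw": 0}}

```text
t: 17.77
eef_pos: [0.6018, 0.0382, 0.0758]
tool_rot: [0.001, -0.084, 0.996, 0.0]
contact_force: [-0.0, 1.4, 5.9]
gripper_width: 0.096
grasp_force: 61.5
```

>>> {"method": "carry_out", "body": {"rows": "0 0 0 -5;0 0 0 -8;0 0 0 -9;0 0 0 -9;0 0 0 -9;0 0 0 -9;0 0 0 -9;0 0 0 0"}}

```text
t: 18.77
eef_pos: [0.6019, 0.0382, 0.0758]
tool_rot: [0.001, 0.41, 0.912, 0.0]
contact_force: [-1.0, 2.1, 6.8]
gripper_width: 0.095
grasp_force: 60.7
```

```bash
python3 see.py w10
```

```text
18.775 [0.6019 0.0382 0.0758] toolx 131.6 q [ 0.4   0.68 -0.78  1.82  0.6   0.9   0.07] [-1.   2.1  6.8] -0.08
key_grip [315.7 267.7] 0.64 [0.6013 0.0381]
brake_knob [ 48.6 174.4] 0.62 [0.4835 0.0029]
tcp px [316.5 255.4] key px pred [319.5 288.6] [318.7 237.6]
```

>>> {"method": "carry_out", "body": {"rows": "0 0 0 -6;0 0 0 -6;0 0 0 -5;0 0 0 0;0 0 0 0"}}

```text
t: 19.6
eef_pos: [0.6018, 0.0382, 0.0758]
tool_rot: [0.001, 0.539, 0.842, 0.001]
contact_force: [-1.5, -0.2, 7.6]
gripper_width: 0.094
grasp_force: 60.9
```

>>> {"method": "carry_out", "body": {"rows": "0 0 0 0;0 0 0 0;0 0 0 0;0 0 30 0;0 0 40 0;0 0 50 0;-10 0 60 0;-30 0 30 0;-30 0 20 0;0 0 0 0", "claw": 45}}

```text
t: 20.85
eef_pos: [0.5304, 0.038, 0.3064]
tool_rot: [0.002, 0.54, 0.842, -0.0]
contact_force: [1.1, -0.4, -0.0]
gripper_width: 0.526
grasp_force: 0.0
```

```bash
python3 see.py w11; python3 - <<'E'
from fit import *
for n in("side","scene"):
    c=read_camera(n)
    for r in place_of(n,"key_pointer")[:2]+place_of(n,"brake_knob")[:1]+place_of(n,"vase")[:3]: print(n,np.round(r["centre"],1),round(r["confidence"],2),at_z(c,r["centre"],.057)[:2].round(4))
    if n=="side": s=c["img"][150:240,250:400]
w=cv2.imread("pics/w11.png")
cv2.imwrite("pics/f.png",np.hstack([cv2.resize(w,(640,400))[:, :400],cv2.resize(s,(400,240))[:240].repeat(1,0) if 0 else np.vstack([cv2.resize(s,(400,240)),np.zeros((160,400,3),np.uint8)])]))
cv2.imwrite("pics/w11b.png",w)
E
```

```text
20.85 [0.5304 0.038  0.3064] toolx 114.6 q [ 0.56  0.29 -0.9   1.76  0.24  1.21  0.02] [ 1.1 -0.4 -0. ] 0.01
key_grip [368.7 190.4] 0.6 [0.6038 0.0416]
key_pointer [360.3 221.7] 0.58 [ 0.6246 -0.0122]
brake_knob [270.5 179.7] 0.68 [0.4828 0.0053]
tcp px [316.4 255.5] key px pred [369.5 195.9] [363.  184.5]
pointer ang -67.629474901772 0.055393435932077344
side [305.2 192. ] 0.49 [ 6.252e-01 -1.000e-04]
side [351.4 194.3] 0.51 [ 0.5151 -0.06  ]
side [401.8 165.7] 0.97 [ 0.4557 -0.2566]
side [340.6 168.7] 0.63 [ 0.5988 -0.1453]
side [268.  177.7] 0.63 [0.7484 0.0039]
scene [304.  217.7] 0.51 [ 0.623 -0.005]
scene [337.4 185.8] 0.47 [ 0.4356 -0.0278]
scene [271.7 161.3] 0.58 [ 0.5196 -0.2892]
scene [288.3 185.7] 0.56 [ 0.5603 -0.1523]
scene [258.3 249.4] 0.52 [ 0.8179 -0.013 ]
```

View pics/w11.png

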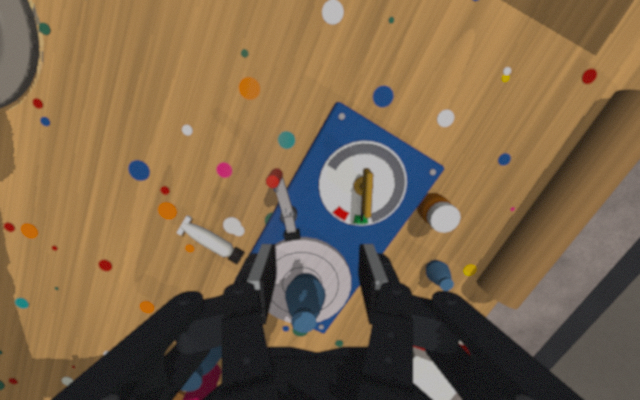

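```bash
python3 - <<'E'
from fit import *
from scipy.ndimage import label
for n,(cx,cy) in dict(w9=(258,227),w11=(361,219)).items():
    c=np.load(f"pics/{n}.npy",allow_pickle=True).item(); h=cv2.cvtColor(c["img"],cv2.COLOR_BGR2HSV)
    ctr=np.array([.6023,.0385])
    for nm,m in dict(green=(h[...,0]>45)&(h[...,0]<85)&(h[...,1]>110),red=((h[...,0]<8)|(h[...,0]>172))&(h[...,1]>130)).items():
        ys,xs=np.nonzero(m); P=np.array([at_z(c,(x,y),.053)[:2]-ctr for x,y in zip(xs,ys)]); r=np.hypot(*P.T); k=(r>.03)&(r<.065)
        a=np.degrees(np.arctan2(P[k,1],P[k,0])); print(n,nm,k.sum(),np.percentile(a,[2,50,98]).round(1))
    g=(h[...,2]<45); ys,xs=np.nonzero(g); P=np.array([at_z(c,(x,y),.057)[:2]-ctr for x,y in zip(xs,ys)]); r=np.hypot(*P.T); k=(r>.032)&(r<.054)
    if k.any(): print("dark",k.sum(),np.degrees(np.arctan2(P[k,1],P[k,0])).round(0)[:40])
E
```

```text
w9 green 338 [-75.7 -65.7 -55.4]
w9 red 372 [-110.5 -100.5  -89.8]
dark 85 [-43. -43.  58.  59. -42. -42. -41.  57.  58.  58.  59. -42. -42. -41.
 -40.  56.  57.  57.  58. -41. -41. -40. -40.  55.  56.  57.  57.  58.
 -41. -41. -40. -39. -39.  55.  55.  56.  57.  57. -41. -40.]
w11 green 77 [-74.8 -66.2 -56.8]
w11 red 99 [-110.  -100.2  -89.8]
dark 4 [-64. -66. -66. -66.]
```

```bash
python3 -c "
from station import *
print(hand_in())"
```

```text
the job is handed in; nothing more can be done
None
```

I pushed the brake on to its stop first, then wound the key clockwise in two part turns until the pointer stood mid-green (about 4.2 rad) and never entered the red. The vase and the other things still stand where they were, and the job is handed in, with no verdict shown.

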